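Free and pop the ash box's touch-latch lid

ROBOT

A 6-joint arm with a two-finger parallel gripper is mounted at the origin on the work surface. World frame = base frame: x ahead of the robot, y to its left, z up, the work surface at z = 0. Lengths are in m, angles in degrees, forces in N, time in s.
With the tool pointing down it reaches from about 0.375 to 0.9 m from the base axis. Payload 3.1 kg.
Tool frame: the origin (TCP) lies at the very end of the fingers, on their centre line; the grasp point (between the pads) lies grip_point_offset behind it (grip_point_offset is the distance from the TCP to the grasp point, in m); z points along the fingers, y is the line along which they close (so a half turn about z gives the same grasp; the last joint's range is limited). The gripper opens to 87 mm and grips with 3 to 60 N. Pads are 19 mm wide; open, the fingers measure 117 mm over their backs; the gripper's body (75 mm by 190 mm) begins 51 mm behind the grasp point.
Start: joints at [-84.139, 30.224, 82.088, -0, 67.689, -10.227], TCP at [0.173, -0.6, 0.223] pointing down, gripper open.
Joint ranges: [-176.69, 176.69], [-43.24, 126.21], [12.49, 139.97], [-82, 262], [0, 151.66], [-163.58, 163.58]. Speed limits (degrees/s): [159.86, 159.86, 180, 180, 180, 180].

INTERFACE

Orientations are given as a 3x3 rotation matrix whose columns are the frame's x, y, z axes.
In Python, from rig import * gives the robot as it stands.
- The arm moves only by the tool move_arm, never from a script. Its argument "increments" is a list of rows, each a list of 3 entries, a list of its own where there are three numbers: the shift along the tool's x, y, z in units of 30 mm (1.0 is 30 mm), then the turn, a rotation vector about the tool's x, y, z in units of 120 degrees (1.0 is 120 degrees), then the closure, from 0 (fully open) to 1 (shut). A call has 1 to 20 rows; each row shifts and turns the commanded pose from where the row before left it, along the tool's axes as they then stand; what a row does not reach is not made up. A row lasts 1/12 s, in which the tool goes at most 41.7 mm and 7.16 degrees, less where a joint would pass 70% of its speed; a pose out of reach is approached as far as the arm can. A call with a number of a shift or a turn outside -1 to 1 is refused whole. A call with a gripper value outside its range is refused whole. The fingers move at their own pace and stop on an object; the grip force is fixed at half the most. Time passes only in rows, so rows that do not move let the fingers close. It gives the time, the measured TCP pose, the force, the opening and the grip force at its end, in the units of the state.
- read_state(): the state, without advancing time (a new reading comes with each control period).
- capture(name): name is "side" or "top"; returns a dict with "img" (480x640x3 uint8, red, green, blue), "mtx" (3x3 intrinsics, pixels), "eye" and "rotation" of the camera in the world. Camera axes: x right, y down, z forward; pixel columns grow to the right and rows downward; lengths in m; the calibration is good to about 2 mm. A picture is of the moment at which its call begins. There is no depth.
- hand_in(): hands the job in; it is judged then, once.
Trained networks look in a picture, given as the dict that the camera call returned (one of the last four; its "shot" number tells which), for a name from the list of things; names that differ only in an ending like _2 or _b are one class to them, and where a whole thing is asked for, a point or a joint stands for the part that bears it (a point fixed in the world has none). Each returns a list of dicts, best first, with "confidence" (0 to 1); they miss things now and then, are a little off and sometimes report something else, mostly with a low value. They report only what shows in the picture. A call takes as long as a camera call. They do not tell look-alikes from the thing itself.
- search_frame(picture, label): "extent" ([left, top, right, bottom] as shares, 0 to 1, of the picture: columns of its width, rows of its height, round what is visible of it).
- pinpoint(picture, label): "xy" ([column, row] as shares, 0 to 1, of the picture: columns of its width, rows of its height: a listed point, or the origin of a listed thing).
The state is a dict: "time_s": time; "joint_positions": joint angles; "qvel": joint speeds; "tau": joint torques, N m; "position": TCP position; "tcp_rot": TCP orientation; "force": force on the tool from outside, world axes, zero at the start; "moment": the same for the moment, N m; "opening": opening from 0.0 (shut) to 1.0 (fully open); "grasp_force": force on a finger pad.
Only numpy, scipy, OpenCV 4.12 (cv2) and the standard library are available. Lean on these libraries where they do the work, as an engineer would, in place of code of your own. Each camera call takes 0.05 s, during which the arm holds its last target. There are 200 camera calls.

TASK

Slide the orange pot holder sideways off the ash box's dark spring lid onto the bare half of the box top, without picking it up. Then press the lid down at its brass spot and let go, so that the touch catch releases and the lid springs ajar. Leave the lid standing ajar, the pot holder lying flat on the box top clear of the lid, and everything else where it stands.

Things in the scene. Friction and masses are not known exactly. Their poses are not given: they have to be found in the camera images.
- ash_box: Fixed grey tin ash box, 240 (x) x 420 (y) x 100 mm high. Origin: centre of its underside; x points away from its drawer front, z up. The drawer (on -x, shut, fixed) has a handle out to x = -154 mm. In the flat rimless top (z = 100 mm) lies the flush 120 x 120 mm spring lid, centred at x = -30, y = -110 mm; the rest of the top on the lid's +y side, out to y = 210, is bare but for the match tin.
- lid (a joint): Hinge angle of the dark steel spring lid (120 x 120 x 4 mm): 0 = shut, latched, flush with the box top; grows as its free front edge (-x side) rises. Hinge along the box's y at the lid's far edge (box x = +30 mm). Pressed in, it bottoms at -0.045; the catch lets go by -0.03. Once let go, a spring swings it up to its stop at 0.45, free edge 52 mm above the top. It does not latch again.
- lid_press (a point): Centre of the 22 mm brass spot on the lid's upper face, 15 mm in from the free front edge, midway along it; while shut at x = -75, y = -110, z = 100 mm in the box frame. Hidden by the pot holder at first; moves with the lid. Push-to-open: press here about 4 mm down (4 to 5 N; hard stop at 4.7 mm), then withdraw upwards and the lid follows.
- pot_holder: Loose round pot holder of hard silicone, orange with a red centre, 110 mm across, 12 mm thick, about 0.15 kg; it starts flat on the lid, covering most of it. Origin: centre of its underside; z up. It slides on the box top when pushed at its rim.
- match_tin: Loose red tin with a pale metal cap, 34 mm across, 50 mm tall, standing on the box top near the back edge. Origin: centre of its underside. To be left alone.
- kettle: Loose soot-grey aluminium kettle, 180 mm across, 210 mm tall with its bail, spout to its -x (135 mm). Origin: centre of its underside. To be left alone.
- poker: Loose steel poker with a wooden handle, 400 mm long along its x, 26 mm thick, lying down. Origin: middle of its underside. To be left alone.
- coal_scoop: Loose stainless coal scoop, pan 120 x 90 x 40 mm from the origin towards +x, handle 140 mm towards -x. Origin: rear bottom edge of the pan. To be left alone.
- mug: Loose white mug, 80 mm across, 85 mm tall. Origin: centre of its underside. To be left alone.
- tea_jar: Loose amber jar, 90 mm across, 130 mm tall. Origin: centre of its underside. To be left alone.
Mind the look-alikes: they are no part of the job. What is meant by the pot_holder is not turquoise, and is the smaller of those in its own colour.

How it is judged (in metres and radians):
On the way, in this order (a step that is already met when the one before it is completed fails the run):
1. the pot holder lies flat on the box top, fully clear of the lid, with the lid still shut (y of pot_holder in the frame of ash_box between 0.002 and 0.175 m and x of pot_holder in the frame of ash_box between -0.1 and 0.1 m and height (world z) of pot_holder between 0.094 and 0.106 m and angle between pot_holder's own z axis and vertical below 0.1 rad and value of joint lid below 0.05 rad), for 0.2 s.
2. the lid is pressed in at its free edge by the fingers (value of joint lid below -0.015 rad and contact force between the fingers and ash_box above 2 N), for 0.02 s.
3. the lid has sprung ajar (value of joint lid above 0.35 rad), for 0.2 s.
At the end, for the whole second after the job is handed in: The lid stands ajar by itself (over 0.35 rad). The pot holder lies still and flat on the box top (height within 6 mm, tilt under 0.1 rad), its centre 2 to 175 mm to the +y side of the box centre, so clear of the lid, and within 100 mm of it front to back (y of pot_holder in the frame of ash_box between 0.002 and 0.175 m and x of pot_holder in the frame of ash_box between -0.1 and 0.1 m and height (world z) of pot_holder between 0.094 and 0.106 m and angle between pot_holder's own z axis and vertical below 0.1 rad and value of joint lid above 0.35 rad and linear speed of pot_holder below 0.01 m/s and velocity of joint lid below 0.05 rad/s); the robot touches nothing.
It fails at once if the pot holder is lifted or tipped up (height (world z) of pot_holder above 0.112 m or angle between pot_holder's own z axis and vertical above 0.3 rad).
It fails at once if the pot holder falls off the box top (height (world z) of pot_holder below 0.085 m).
It fails at once if the lid springs up under the pot holder (value of joint lid above 0.06 rad and y of pot_holder in the frame of ash_box below -0.005 m).
It fails at once if another thing on the shelf is moved (distance of any of match_tin, kettle, poker, coal_scoop, mug, tea_jar from where it was at the start of the episode above 0.025 m).
It also fails if it takes over 45 s, if anything falls off the work surface, if the arm or the gripper's body presses on something with over 40 N, if the wrist force passes 120 N, or if a joint passes its speed limit or range.

## Working session

There is one attempt and no reset: what is moved stays moved. The work goes in short steps, Python scripts to look and compute and a tool call to move; the robot and the scene stay as the last step left them, time stands still between calls to the robot, and variables do not carry over. Pictures are saved under pics/ and viewed, at most 10 in all, crops included, and the job is handed in when it is done.

Besides the shell and the picture viewer there is one more tool, called after "Request:" by a JSON object that holds its "api" and its "payload". move_arm: Moves the arm, as the interface text tells. Its arguments: {"type":"object","properties":{"increments":{"type":"array"}},"required":["increments"]}

```bash
mkdir -p pics; cat > h.py <<'E'
from rig import *
import numpy as np, cv2
def ray(c,px,z):
    K=np.array(c["mtx"]);R=np.array(c["rotation"]);e=np.array(c["eye"])
    d=R@np.linalg.inv(K)@np.array([px[0],px[1],1.]);t=(z-e[2])/d[2];return (e+t*d).round(4)
def proj(c,p):
    K=np.array(c["mtx"]);R=np.array(c["rotation"]);e=np.array(c["eye"])
    q=K@R.T@(np.array(p)-e);return (q[:2]/q[2]).round(1)
def save(c,n): cv2.imwrite("pics/"+n+".png",np.array(c["img"])[:,:,::-1])
E
python3 - <<'E'
from h import *
t=capture("top");s=capture("side");save(t,"t0");save(s,"s0")
for c,n in((t,"top"),(s,"side")):
    print(n,c["eye"],c["rotation"])
    for l in["ash_box","pot_holder","match_tin","lid","kettle","mug"]:
        z=.1 if l in("pot_holder","match_tin","lid") else 0
        for d in pinpoint(c,l)[:3]:
            p=np.array(d["xy"])*[640,480];print(l,round(d["confidence"],2),p.round(0),ray(c,p,z))
print(read_state()["tcp_rot"],read_state()["time_s"])
E
```

```text
top [0.2347414  0.02418624 1.91751946] [[-0.01528411 -0.98897009  0.14732467]
 [-0.99987337  0.01446395 -0.00663678]
 [ 0.00443268 -0.14740745 -0.98906592]]
ash_box 0.63 [322. 214.] [0.6067 0.0144 0.    ]
pot_holder 0.9 [370. 296.] [ 0.3164 -0.1326  0.1   ]
pot_holder 0.72 [357. 225.] [ 0.547  -0.0983  0.1   ]
pot_holder 0.62 [412. 237.] [ 0.5051 -0.2765  0.1   ]Traceback (most recent call last):
  File "<stdin>", line 7, in <module>
ValueError: it knows: ash_box, coal_scoop, kettle, lid_press, match_tin, mug, poker, pot_holder, tea_jar
```

View pics/t0.png

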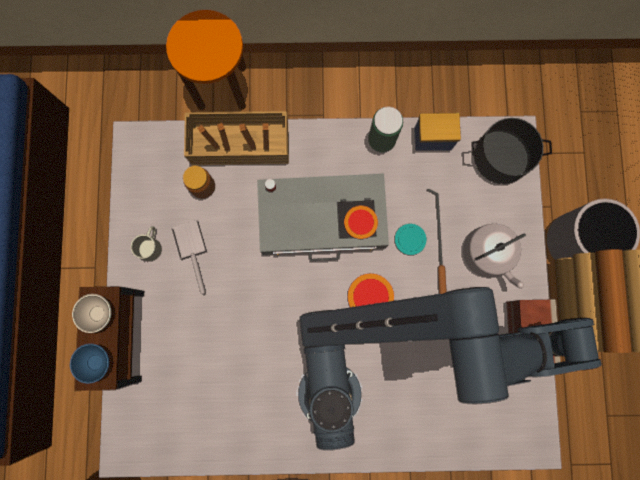

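View pics/s0.png

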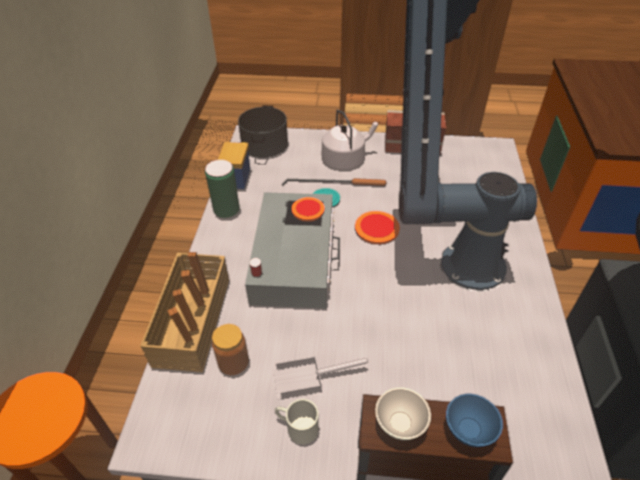

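The top view has +x up and +y left. The box top spans about columns 258–387 and rows 176–250. The target holder is at (361,222) on the lid, the larger decoy at (371,295), the turquoise one at (410,239), and the match tin at (270,186).

```bash
python3 - <<'E'
from h import *
t=capture("top")
im=np.array(t["img"]);cv2.imwrite("pics/t1.png",cv2.resize(im[165:265,245:405,::-1],None,fx=5,fy=5,interpolation=cv2.INTER_CUBIC))
hsv=cv2.cvtColor(im,cv2.COLOR_RGB2HSV);m=((hsv[:,:,1]>150)&((hsv[:,:,0]<22)|(hsv[:,:,0]>170))&(hsv[:,:,2]>120)).astype(np.uint8)
m[:, :335]=0;m[:200]=0;m[246:]=0;m[:,385:]=0
ys,xs=np.nonzero(m);print(xs.min(),xs.max(),ys.min(),ys.max());p=(xs.mean(),ys.mean());print("pot",p,ray(t,p,.112))
for q in [(258,180),(384,175),(387,243),(261,250)]: print(q,ray(t,q,.1))
for d in pinpoint(t,"match_tin"): 
    p=np.array(d["xy"])*[640,480];print(p,ray(t,p,.1))
r=read_state();print(np.array(r["tcp_rot"]).round(3).tolist(),r["time_s"])
E
```

```text
344 377 205 238
pot (np.float64(360.5134228187919), np.float64(221.72035794183446)) [ 0.556  -0.1082  0.112 ]
(258, 180) [0.703  0.2262 0.1   ]
(384, 175) [ 0.7141 -0.1907  0.1   ]
(387, 243) [ 0.4866 -0.1934  0.1   ]
(261, 250) [0.4697 0.2161 0.1   ]
[266.816 187.008] [0.6788 0.1971 0.1   ]
[201.024 185.52 ] [0.687 0.414 0.1  ]
[[0.961, 0.277, -0.0], [0.277, -0.961, 0.001], [0.0, -0.001, -1.0]] 0.35
```

View pics/t1.png

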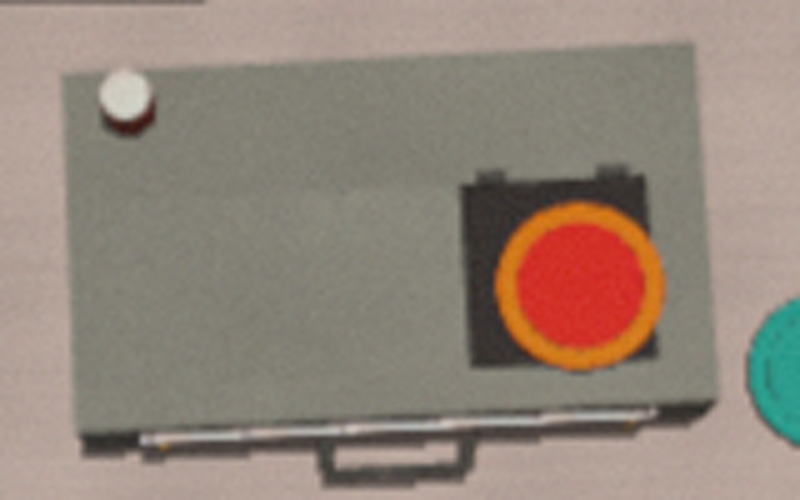

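```bash
python3 - <<'E'
from h import *
t=capture("top")
def u(q): return (245+(q[0]-2)/5, 165+(q[1]-2)/5)
C=[(62,75),(694,43),(718,400),(78,433)];L=[(460,183),(643,176),(658,357),(472,368)]
c=np.array([ray(t,u(q),.1)[:2] for q in C]);l=np.array([ray(t,u(q),.1)[:2] for q in L])
print(c,c.mean(0),[np.linalg.norm(c[i]-c[(i+1)%4]).round(3) for i in range(4)])
yv=(c[0]-c[1]+c[3]-c[2]);yv/=np.linalg.norm(yv);xv=np.array([yv[1],-yv[0]]);o=c.mean(0)
print("yaw",np.degrees(np.arctan2(xv[1],xv[0])))
f=lambda p:((p-o)@xv.T.round(4),(p-o)@yv)
print("lid centre",f(l.mean(0)))
P=np.array([.556,-.1082]);print("pot",f(P))
w=lambda x,y:(o+x*xv+y*yv).round(4)
px,py=f(P)
print("start",w(px,py-75),"contact",w(px,py-55),"end",w(px,0),"press",w(-72,-110) if 0 else w(-.072,-.11))
r=read_state();print(r["position"])
print([k for k in globals() if 'grip' in k.lower()])
E
```

```text
[[ 0.7044  0.2296]
 [ 0.7202 -0.1889]
 [ 0.4813 -0.1972]
 [ 0.4658  0.2187]] [0.592925 0.01555 ] [np.float64(0.419), np.float64(0.239), np.float64(0.416), np.float64(0.239)]
yaw 2.148271134132489
lid centre (np.float64(-0.028715609999999902), np.float64(-0.10987586429718058))
pot (np.float64(-0.041539777499999875), np.float64(-0.12227886791729761))
start [  3.3674 -75.0555] contact [  2.6177 -55.0695] end [0.5514 0.014 ] press [ 0.5251 -0.0971]
[ 0.17325236 -0.60040013  0.2224233 ]
['grip_point_offset']
```

Request:
{"api": "move_arm", "payload": {"increments": [[[0, 0, -1], [0, 0, 0], 0.3], [[0, 0, -1], [0, 0, 0], 0.3], [[0.903, -0.553, 0], [0, 0, 0], 0.3], [[0.903, -0.553, 0], [0, 0, 0], 0.3], [[0.903, -0.553, 0], [0, 0, 0], 0.3], [[0.903, -0.553, 0], [0, 0, 0], 0.3], [[0.903, -0.553, 0], [0, 0, 0], 0.3], [[0.903, -0.553, 0], [0, 0, 0], 0.3], [[0.903, -0.553, 0], [0, 0, 0], 0.3], [[0.903, -0.553, 0], [0, 0, 0], 0.3], [[0.903, -0.553, 0], [0, 0, 0], 0.3], [[0.903, -0.553, 0], [0, 0, 0], 0.3], [[0.903, -0.553, 0], [0, 0, 0], 0.3], [[0.903, -0.553, 0], [0, 0, 0], 0.3], [[0.903, -0.553, 0], [0, 0, 0], 0.3], [[0.903, -0.553, 0], [0, 0, 0], 0.3], [[0.903, -0.553, 0], [0, 0, 0], 0.3], [[0.903, -0.553, 0], [0, 0, 0], 0.3], [[0.903, -0.553, 0], [0, 0, 0], 0.3], [[0.903, -0.553, 0], [0, 0, 0], 0.3]]}}

```text
time_s: 2.07
position: [0.5599, -0.1771, 0.2827]
tcp_rot: [[0.961, 0.277, 0.0], [0.277, -0.961, -0.0], [0.0, 0.0, -1.0]]
force: [-0.7, -0.2, 1.0]
opening: 0.7
grasp_force: 0.0
```

Request:
{"api": "move_arm", "payload": {"increments": [[[0, 0, 0], [0, 0, -0.0576], 0.3], [[0, 0, 0], [0, 0, -0.0576], 0.3], [[0, 0, 0], [0, 0, -0.0576], 0.3], [[0, 0, 0], [0, 0, -0.0576], 0.3], [[0, 0, 0], [0, 0, -0.0576], 0.3], [[0, 0, 0], [0, 0, -0.0576], 0.3], [[0, 0, 0], [0, 0, -0.0576], 0.3], [[0, 0, 0], [0, 0, -0.0576], 0.3], [[0, 0, 0], [0, 0, -0.0576], 0.3], [[0, 0, 0], [0, 0, -0.0576], 0.3], [[0, 0, 0], [0, 0, -0.0576], 0.3], [[0, 0, 0], [0, 0, 0], 0.3], [[0, 0, 0], [0, 0, 0], 0.3]]}}

```text
time_s: 3.15
position: [0.559, -0.1784, 0.2826]
tcp_rot: [[-0.034, 0.999, 0.0], [0.999, 0.034, 0.0], [0.0, 0.0, -1.0]]
force: [0.1, 0.2, 0.3]
opening: 0.7
grasp_force: 0.0
```

Request:
{"api": "move_arm", "payload": {"increments": [[[0, 0, 1], [0, 0, 0], 0.3], [[0, 0, 1], [0, 0, 0], 0.3], [[0, 0, 1], [0, 0, 0], 0.3], [[0, 0, 1], [0, 0, 0], 0.3], [[0, 0, 0.9], [0, 0, 0], 0.3], [[0, 0, 0.3], [0, 0, 0], 0.3], [[0, 0, 0], [0, 0, 0], 0.3]]}}

```text
time_s: 3.73
position: [0.5573, -0.1776, 0.1241]
tcp_rot: [[-0.035, 0.999, -0.005], [0.999, 0.035, 0.003], [0.003, -0.005, -1.0]]
force: [0.5, 0.1, -0.5]
opening: 0.7
grasp_force: 0.0
```

```bash
python3 - <<'E'
from h import *
s=capture("side");im=np.array(s["img"]);cv2.imwrite("pics/s1.png",cv2.resize(im[150:300,230:430,::-1],None,fx=4,fy=4,interpolation=cv2.INTER_CUBIC));print(read_state()["position"])
E
```

```text
[ 0.55873557 -0.1783134   0.12601183]
```

View pics/s1.png

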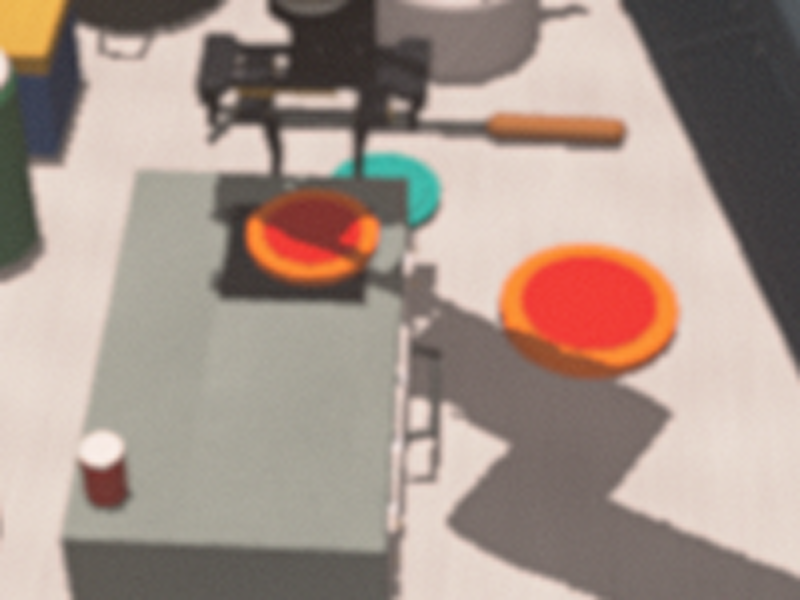

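The fingers (crop ~(275,170) and (360,170)) sit behind the holder's far rim and straddle its centre line, clear of everything. Next: lower, then push.

Request:
{"api": "move_arm", "payload": {"increments": [[[0, 0, 0.4], [0, 0, 0], 0.3], [[0, 0, 0.3], [0, 0, 0], 0.3], [[0, 0, 0], [0, 0, 0], 0.3], [[0, 0, 0], [0, 0, 0], 0.3]]}}

```text
time_s: 4.12
position: [0.5594, -0.1786, 0.1064]
tcp_rot: [[-0.037, 0.999, 0.001], [0.999, 0.037, -0.001], [-0.001, 0.001, -1.0]]
force: [-0.7, -0.3, 0.1]
opening: 0.7
grasp_force: 0.0
```

Request:
{"api": "move_arm", "payload": {"increments": [[[0.2, 0, 0], [0, 0, 0], 0.3], [[0.2, 0, 0], [0, 0, 0], 0.3], [[0.2, 0, 0], [0, 0, 0], 0.3], [[0.2, 0, 0], [0, 0, 0], 0.3], [[0.2, 0, 0], [0, 0, 0], 0.3], [[0.2, 0, 0], [0, 0, 0], 0.3], [[0.2, 0, 0], [0, 0, 0], 0.3], [[0.2, 0, 0], [0, 0, 0], 0.3]]}}

```text
time_s: 4.78
position: [0.5576, -0.1301, 0.1058]
tcp_rot: [[-0.037, 0.999, 0.001], [0.999, 0.037, -0.001], [-0.001, 0.001, -1.0]]
force: [0.5, -1.5, 2.4]
opening: 0.697
grasp_force: 1.2
```

```bash
cat >> h.py <<'E'
def box(p):
    o=np.array([.5929,.01555]);a=np.radians(2.15);d=np.array(p[:2])-o
    return np.round([d@[np.cos(a),np.sin(a)],d@[-np.sin(a),np.cos(a)]],4)
E
python3 - <<'E'
from h import *
s=capture("side");im=np.array(s["img"]);cv2.imwrite("pics/s2.png",cv2.resize(im[150:300,230:430,::-1],None,fx=3,fy=3,interpolation=cv2.INTER_CUBIC));r=read_state();print(r["position"],r["force"])
for d in pinpoint(s,"pot_holder"):
    p=np.array(d["xy"])*[640,480];print(d["confidence"],p,box(ray(s,p,.1)))
E
```

```text
[ 0.55714583 -0.12871841  0.10567601] [-0.04101377  0.66826356  1.58151366]
0.61 [325.376 199.2  ] [-0.1012 -0.1824]
0.57 [304.32  218.016] [-0.0363 -0.0838]
0.56 [376.    227.616] [-0.2727 -0.0504]
```

View pics/s2.png

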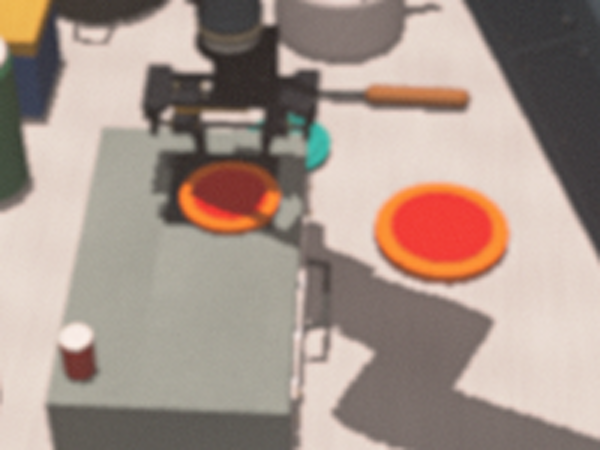

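The holder, at crop (230,197), has slid along flat between the fingers. Continue about 132 mm.

Request:
{"api": "move_arm", "payload": {"increments": [[[0.22, 0, 0], [0, 0, 0], 0.3], [[0.22, 0, 0], [0, 0, 0], 0.3], [[0.22, 0, 0], [0, 0, 0], 0.3], [[0.22, 0, 0], [0, 0, 0], 0.3], [[0.22, 0, 0], [0, 0, 0], 0.3], [[0.22, 0, 0], [0, 0, 0], 0.3], [[0.22, 0, 0], [0, 0, 0], 0.3], [[0.22, 0, 0], [0, 0, 0], 0.3], [[0.22, 0, 0], [0, 0, 0], 0.3], [[0.22, 0, 0], [0, 0, 0], 0.3], [[0.22, 0, 0], [0, 0, 0], 0.3], [[0.22, 0, 0], [0, 0, 0], 0.3], [[0.22, 0, 0], [0, 0, 0], 0.3], [[0.22, 0, 0], [0, 0, 0], 0.3], [[0.22, 0, 0], [0, 0, 0], 0.3], [[0.22, 0, 0], [0, 0, 0], 0.3], [[0.22, 0, 0], [0, 0, 0], 0.3], [[0.2, 0, 0], [0, 0, 0], 0.3], [[0.14, 0, 0], [0, 0, 0], 0.3], [[0.08, 0, 0], [0, 0, 0], 0.3]]}}

```text
time_s: 6.55
position: [0.5525, -0.005, 0.1055]
tcp_rot: [[-0.038, 0.999, -0.0], [0.999, 0.038, 0.0], [0.0, -0.0, -1.0]]
force: [0.1, -1.4, -0.2]
opening: 0.696
grasp_force: 0.5
```

Request:
{"api": "move_arm", "payload": {"increments": [[[0, 0, 0], [0, 0, 0], 0.3], [[0, 0, 0], [0, 0, 0], 0.3], [[-0.2, 0, 0], [0, 0, 0], 0.3], [[-0.4, 0, 0], [0, 0, 0], 0.3], [[0, 0, -0.5], [0, 0, 0], 0.3], [[0, 0, -0.5], [0, 0, 0], 1], [[-1, 0, -1], [0, 0, 0], 1], [[-1, 0, 0], [0, 0, 0], 1], [[0, 0, 0], [0, 0, 0], 1], [[0, 0, 0], [0, 0, 0], 1]]}}

```text
time_s: 7.38
position: [0.5557, -0.0858, 0.1655]
tcp_rot: [[-0.033, 0.999, 0.001], [0.999, 0.033, -0.0], [-0.0, 0.001, -1.0]]
force: [0.2, 0.8, -0.5]
opening: 0.406
grasp_force: 0.0
```

```bash
python3 - <<'E'
from h import *
s=capture("side");im=np.array(s["img"]);cv2.imwrite("pics/s3.png",cv2.resize(im[150:300,230:430,::-1],None,fx=4,fy=4,interpolation=cv2.INTER_CUBIC));r=read_state();print(r["position"],box(r["position"]),r["force"],r["opening"])
for d in pinpoint(s,"pot_holder")+pinpoint(s,"lid_press"):
    p=np.array(d["xy"])*[640,480];print(d["confidence"],p,box(ray(s,p,.1)))
E
```

```text
[ 0.55495798 -0.08438264  0.16481909] [-0.0417 -0.0984] [ 0.42198193  0.94151362 -0.49621951] 0.3594140203196323
0.73 [298.624 244.176] [-0.0278  0.0377]
0.64 [377.024 228.096] [-0.276  -0.0482]
0.59 [324.096 196.704] [-0.0962 -0.1953]
0.56 [321.728 214.416] [-0.093  -0.1044]
```

View pics/s3.png

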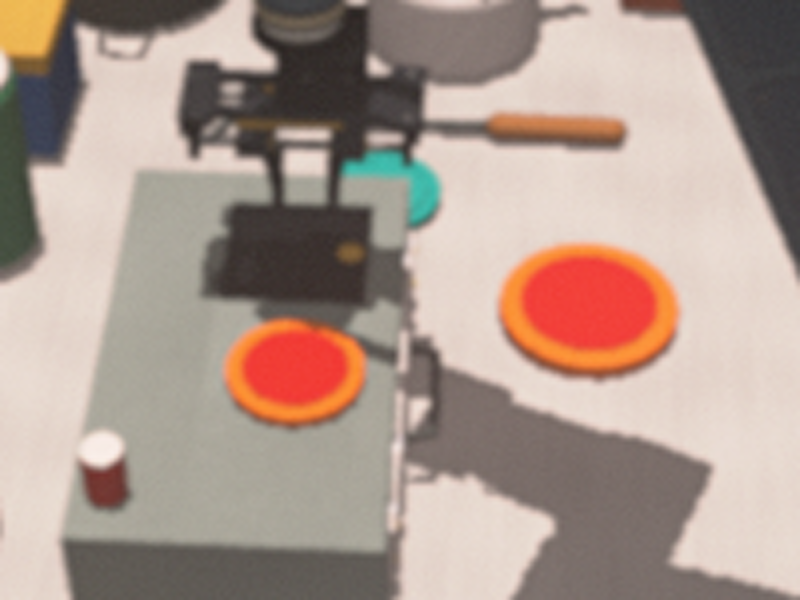

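The holder now lies flat on the bare half at crop (295,370). The lid is shut, with the brass spot visible at (350,253). Next I align the closed fingers over the spot.

Request:
{"api": "move_arm", "payload": {"increments": [[[-0.2, -0.52, 0], [0, 0, 0], 1], [[-0.19, -0.52, 0], [0, 0, 0], 1], [[0, 0, 0.6], [0, 0, 0], 1], [[0, 0, 0.6], [0, 0, 0], 1], [[0, 0, 0.5], [0, 0, 0], 1], [[0, 0, 0.1], [0, 0, 0], 1], [[0, 0, 0], [0, 0, 0], 1], [[0, 0, 0], [0, 0, 0], 1], [[0, 0, 0], [0, 0, 0], 1]]}}

```text
time_s: 8.28
position: [0.5253, -0.0959, 0.1117]
tcp_rot: [[-0.038, 0.999, 0.001], [0.999, 0.038, -0.0], [-0.001, 0.001, -1.0]]
force: [-0.5, 0.0, -1.1]
opening: 0.0
grasp_force: 0.0
```

```bash
python3 - <<'E'
from h import *
s=capture("side");im=np.array(s["img"]);cv2.imwrite("pics/s4.png",cv2.resize(im[180:260,260:370,::-1],None,fx=6,fy=6,interpolation=cv2.INTER_CUBIC));r=read_state();print(r["position"],box(r["position"]),r["force"],r["opening"])
E
```

```text
[ 0.52541732 -0.09597801  0.11182986] [-0.0716 -0.1089] [-0.52137459 -0.68922653  0.18218966] 0.0020197894120242707
```

View pics/s4.png

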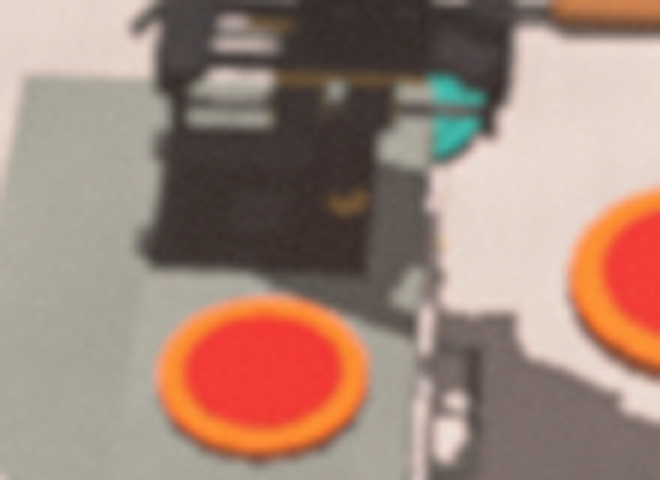

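The closed fingers hang over the brass spot at (348,200). Press down to z ≈ 0.0957.

Request:
{"api": "move_arm", "payload": {"increments": [[[0, 0, 0.25], [0, 0, 0], 1], [[0, 0, 0.1], [0, 0, 0], 1], [[0, 0, 0.06], [0, 0, 0], 1], [[0, 0, 0.06], [0, 0, 0], 1], [[0, 0, 0.06], [0, 0, 0], 1], [[0, 0, 0], [0, 0, 0], 1], [[0, 0, 0], [0, 0, 0], 1], [[0, 0, 0], [0, 0, 0], 1]]}}

```text
time_s: 9.0
position: [0.5251, -0.0961, 0.0958]
tcp_rot: [[-0.037, 0.999, 0.001], [0.999, 0.037, -0.0], [-0.0, 0.001, -1.0]]
force: [-1.2, 0.7, 7.6]
opening: 0.009
grasp_force: 3.7
```

Pressed in 4.2 mm with 7.6 N. Withdraw.

Request:
{"api": "move_arm", "payload": {"increments": [[[0, 0, -0.3], [0, 0, 0], 1], [[0, 0, -0.6], [0, 0, 0], 1], [[0, 0, -1], [0, 0, 0], 1], [[0, 0, -1], [0, 0, 0], 1], [[0, 0, -1], [0, 0, 0], 1], [[0, 0, -1], [0, 0, 0], 1], [[0, 0, -1], [0, 0, 0], 1], [[-1, 0, 0], [0, 0, 0], 1], [[-1, 0, 0], [0, 0, 0], 1], [[-1, 0, 0], [0, 0, 0], 1], [[0, 0, 0], [0, 0, 0], 1], [[0, 0, 0], [0, 0, 0], 1], [[0, 0, 0], [0, 0, 0], 1], [[0, 0, 0], [0, 0, 0], 1], [[0, 0, 0], [0, 0, 0], 1], [[0, 0, 0], [0, 0, 0], 1]]}}

```text
time_s: 10.33
position: [0.5279, -0.1848, 0.2721]
tcp_rot: [[-0.038, 0.999, -0.0], [0.999, 0.038, 0.0], [0.0, -0.0, -1.0]]
force: [-0.4, -0.8, 0.0]
opening: 0.009
grasp_force: 0.0
```

```bash
python3 - <<'E'
from h import *
s=capture("side");im=np.array(s["img"]);cv2.imwrite("pics/s5.png",cv2.resize(im[150:300,230:430,::-1],None,fx=4,fy=4,interpolation=cv2.INTER_CUBIC));r=read_state();print(r["position"],r["force"])
E
```

```text
[ 0.52803547 -0.18500607  0.27213568] [ 0.40266912 -0.06675666 -0.12981638]
```

View pics/s5.png

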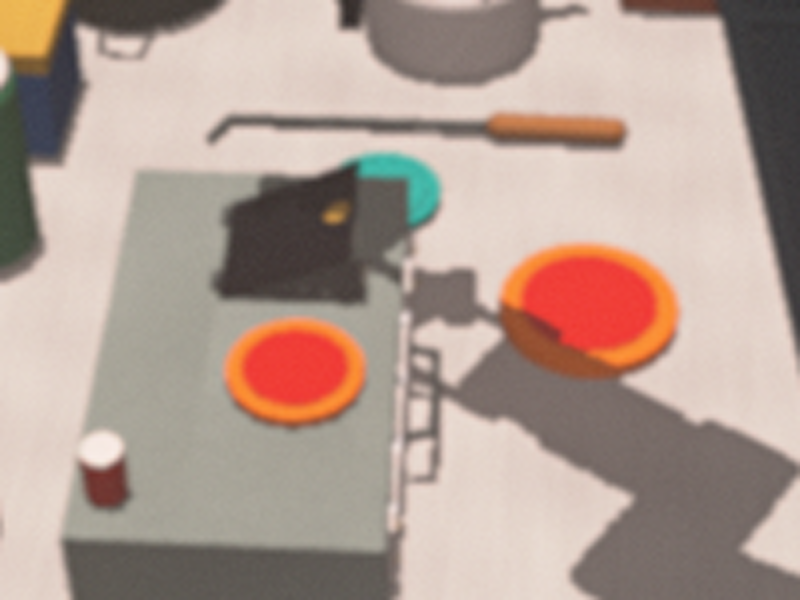

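The lid stands ajar (its raised free corner at crop (355,170)). The holder lies flat at (295,370), and everything else is in place.

```bash
python3 -c "
from rig import *
print(hand_in())"
```

```text
the job is handed in; nothing more can be done
None
```

I slid the pot holder onto the bare half of the box top, pressed the lid so it sprang ajar, and handed the job in; the last picture shows the holder flat and the nearby things in place, but hand-in gave no verdict.

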